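# Cover the specimen dishes

## Task

Cover each of the four open specimen dishes with its own lid, the one of the same shape and size, to keep dust off the stones: lay each lid flat and centred on the rim, with the square and the oblong lid lined up with their dishes. Leave the long narrow spare lid, which has no dish, and the glass bottle where they are.

Things in the scene. Friction and masses are not known exactly. Their poses are not given: they have to be found in the camera images.
- dish_big_round: Large round dish, 88 mm outside diameter. Steel dish fixed to the bench, open at the top, 30 mm high, wall 3 mm, a few small brown stones inside, lower than the rim. Origin: centre of the underside; z up, rim at z = 30 mm.
- dish_small_round: Small round dish, 54 mm outside diameter. Steel dish fixed to the bench, open at the top, 30 mm high, wall 3 mm, a few small brown stones inside, lower than the rim. Origin: centre of the underside; z up, rim at z = 30 mm.
- dish_square: Square dish, 66 x 66 mm outside, sides along its x and y. Steel dish fixed to the bench, open at the top, 30 mm high, wall 3 mm, a few small brown stones inside, lower than the rim. Origin: centre of the underside; z up, rim at z = 30 mm.
- dish_oblong: Oblong dish, 96 mm long (its x) by 54 mm wide (its y) outside. Steel dish fixed to the bench, open at the top, 30 mm high, wall 3 mm, a few small brown stones inside, lower than the rim. Origin: centre of the underside; z up, rim at z = 30 mm.
- lid_big_round: Large round flat grey lid, 100 mm diameter, plate 8 mm thick; belongs to the large round dish. On its middle stands a black grip bar 40 mm long (along the lid's x), 14 mm wide (along y) and 30 mm high, from 8 to 38 mm above the underside. Origin: centre of the underside; z up. Loose, 50 to 100 g, underside flat.
- lid_small_round: Small round flat grey lid, 66 mm diameter, plate 8 mm thick; belongs to the small round dish. On its middle stands a black grip bar 40 mm long (along the lid's x), 14 mm wide (along y) and 30 mm high, from 8 to 38 mm above the underside. Origin: centre of the underside; z up. Loose, 50 to 100 g, underside flat.
- lid_square: Square flat grey lid, 78 x 78 mm, plate 8 mm thick, sides along its x and y; belongs to the square dish. On its middle stands a black grip bar 40 mm long (along the lid's x), 14 mm wide (along y) and 30 mm high, from 8 to 38 mm above the underside. Origin: centre of the underside; z up. Loose, 50 to 100 g, underside flat.
- lid_oblong: Oblong flat grey lid, 108 mm (its x) by 66 mm (its y), plate 8 mm thick; belongs to the oblong dish. On its middle stands a black grip bar 40 mm long (along the lid's x), 14 mm wide (along y) and 30 mm high, from 8 to 38 mm above the underside. Origin: centre of the underside; z up. Loose, 50 to 100 g, underside flat.
- lid_spare: Long narrow flat grey lid, 124 mm (its x) by 36 mm (its y), plate 8 mm thick; there is no dish for it and it stays where it is. On its middle stands a black grip bar 40 mm long (along the lid's x), 14 mm wide (along y) and 30 mm high, from 8 to 38 mm above the underside. Origin: centre of the underside; z up. Loose, 50 g, underside flat.
- bottle: Glass bottle with a blue screw cap, 68 mm diameter, 90 mm high, standing at the far side of the work; stays where it is. Origin: centre of the underside.
There are look-alikes about, which are no part of the job. Leave any green look-alike of the lid_oblong alone.

How it is judged (in metres and radians):
At the end, for the whole second after the job is handed in: Each of the four lids rests on the rim of its own dish: centred within 10 mm, flat within 0.06 rad, underside 26 to 34 mm above the dish's foot; square lid (any quarter turn) and oblong lid (either way) lined up within 0.17 rad; spare lid and bottle within 25 mm of their starts (horizontal distance between lid_big_round and dish_big_round below 0.01 m and z of lid_big_round in the frame of dish_big_round between 0.026 and 0.034 m and angle between each of lid_big_round, lid_small_round, lid_square, lid_oblong's own z axis and vertical below 0.06 rad and linear speed of each of lid_big_round, lid_small_round, lid_square, lid_oblong below 0.02 m/s and horizontal distance between lid_small_round and dish_small_round below 0.01 m and z of lid_small_round in the frame of dish_small_round between 0.026 and 0.034 m and horizontal distance between lid_square and dish_square below 0.01 m and z of lid_square in the frame of dish_square between 0.026 and 0.034 m and horizontal distance between lid_oblong and dish_oblong below 0.01 m and z of lid_oblong in the frame of dish_oblong between 0.026 and 0.034 m and angle between the x axis of lid_oblong and the x axis of dish_oblong, either way round below 0.17 rad and (angle between the x axis of lid_square and the x axis of dish_square, either way round below 0.17 rad or angle between the x axis of lid_square and the y axis of dish_square, either way round below 0.17 rad) and distance of each of lid_spare, bottle from where it was at the start of the episode below 0.025 m); the robot touches nothing.
It fails at once if the spare lid is moved more than 25 mm (distance of lid_spare from where it was at the start of the episode above 0.025 m).
It fails at once if the bottle is moved more than 25 mm or tipped over (distance of bottle from where it was at the start of the episode above 0.025 m or angle between bottle's own z axis and vertical above 0.5 rad).
It also fails if it takes over 109 s, if anything falls off the work surface, if the arm or the gripper's body presses on something with over 40 N, if the wrist force passes 120 N, or if a joint passes its speed limit or range.

## Robot

A 6-joint arm with a two-finger parallel gripper is mounted at the origin on the work surface. World frame = base frame: x ahead of the robot, y to its left, z up, the work surface at z = 0. Lengths are in mm, angles in rad, forces in N, time in s.
With the tool pointing down it reaches from about 225 to 725 mm from the base axis. Payload 3.1 kg.
Tool frame: the origin (TCP) lies between the finger pads; the fingertips stand 8 mm ahead of it and the grasp point (between the pads) lies 11 mm behind it; z points along the fingers, x is the direction in which the jaws open and shut, and the axes are right-handed (so a half turn about z gives the same grasp; the last joint's range is limited). The gripper opens to 85 mm and grips with 20 to 120 N. Pads are 22 mm wide; open, the fingers measure 114 mm over their backs; the gripper's body (76 mm by 85 mm) begins 54 mm behind the grasp point. The pads swing forward as they close: fully open they stand 13 mm farther back than shut.
Start: joints at [-0.128, 0.048, 0.099, 1.622, 0, 1.443], TCP at [524.993, -0.012, 239.312] pointing down, gripper open.
Joint ranges: [-2.91, 2.91], [-0.99, 1.94], [-1.21, 1.42], [-2.12, 2.29], [-1.49, 1.47], [-3.14, 3.14]. Speed limits (rad/s): [2.79, 2.79, 3.14, 3.14, 3.14, 3.14].

## Interface

Orientations are given as a unit quaternion [w, x, y, z].
In Python, from workcell import * gives the robot as it stands. The module is installed in compiled form; this text tells all that it offers.
- The arm moves only by the tool servo_tool, never from a script. Its argument "series" is a list of rows, each a list of 4 numbers: the shift along the tool's x, y, z in mm, then the turn about the tool's z in degrees. In form: [[tx, ty, tz, spin], ...]. A call has exactly 5 rows; each row is the pose to reach, as a shift and turn from the pose commanded when the call began, along the tool's axes at that moment; what a row does not reach only later rows make up. A row lasts 1/10 s, in which the tool goes at most 50 mm and 8.59 degrees, less where a joint would pass 70% of its speed; a pose out of reach is approached as far as the arm can. A call with a gripper value outside its range is refused whole. "gripper" is the finger opening in mm, from 0 to 85.4, set as the call begins (left out, the last holds). The fingers move at their own pace and stop on an object; "squeeze" is the grip in N (left out, the last holds). Time passes only in rows, so rows that repeat a pose let the fingers close, or fill a call up. It gives the time, the measured TCP pose, the force and the opening at its end, in the units of the state.
- state(): the state, without advancing time (a new reading comes with each control period).
- grab_frame(name): name is "scene" or "side" or "wrist"; returns a dict with "color" (384x512x3 uint8, blue, green, red), "camera_matrix" (3x3 intrinsics, pixels), "world_from_camera" (4x4, takes a point from camera to world coordinates); the wrist camera has in their place "T_tool_cam" (4x4, takes a point from camera to tool coordinates, whose origin is the TCP and whose axes are the tool frame's). Camera axes: x right, y down, z forward; pixel columns grow to the right and rows downward; lengths in mm; the calibration is good to about 2 mm. A picture is of the moment at which its call begins: read the wrist's pose just before it. There is no depth.
- finish_job(): hands the job in, once; it reports no verdict.
The state is a dict: "time": time; "joint_positions": joint angles; "joint_velocities": joint speeds; "joint_torque": joint torques, N m; "ee_pos": TCP position; "tool_rot": TCP orientation; "force": force on the tool from outside, world axes, zero at the start; "wrist_torque": the same for the moment, N m; "finger_gap": finger opening in mm.
Only numpy, scipy, OpenCV 4.12 (cv2) and the standard library are available. Lean on these libraries where they do the work, as an engineer would, in place of code of your own. Each camera call takes 0.05 s, during which the arm holds its last target.

## Working session

There is one attempt and no reset: what is moved stays moved. The work goes in short steps, Python scripts to look and compute and a tool call to move; the robot and the scene stay as the last step left them, time stands still between calls to the robot, and variables do not carry over. Pictures are saved under pics/ and viewed, and the job is handed in when it is done.

Besides the shell and the picture viewer there is one more tool, called after "Request:" by a JSON object that holds its "api" and its "payload". servo_tool: Moves the arm, as the interface text tells. Its arguments: {"type":"object","properties":{"series":{"type":"array"},"gripper":{"type":"number"},"squeeze":{"type":"number"}},"required":["series"]}

```bash
mkdir -p pics
python3 - <<'E'
from workcell import *
import cv2,pickle
s=state();print(s)
d={}
for n in ["scene","side","wrist"]:
    f=grab_frame(n);d[n]=f;cv2.imwrite(f"pics/{n}0.png",f["color"])
    print(n,f["camera_matrix"],f.get("world_from_camera",f.get("T_tool_cam")))
d['state']=s
pickle.dump(d,open("f0.pkl","wb"))
E
```

```text
{'time': 0.0, 'joint_positions': array([-1.27784410e-01,  4.87501247e-02,  9.76055854e-02,  1.62199974e+00,
       -1.59399925e-05,  1.44299890e+00]), 'joint_velocities': array([-0.00087638, -0.00056413, -0.00105114, -0.00032015,  0.00022456,
        0.00061356]), 'joint_torque': array([ 2.96208136e-04, -3.38780022e+01,  3.20016932e+01,  2.03766406e-02,
       -2.11149008e-04,  6.20949692e-06]), 'ee_pos': array([5.24411476e+02, 6.62525513e-02, 2.38121350e+02]), 'tool_rot': array([-1.41710622e-04,  9.99999311e-01,  6.51666486e-06, -1.16542010e-03]), 'force': array([ 0.05506655, -0.50593425,  0.20399114]), 'wrist_torque': array([ 0.05546251,  0.0147719 , -0.05781359]), 'finger_gap': 85.40001722914403}
scene [[429.9659164    0.         257.07657358]
 [  0.         429.9659164  185.73017278]
 [  0.           0.           1.        ]] [[-2.30333741e-01  6.08985036e-01 -7.59001708e-01  1.65659507e+03]
 [ 9.73110382e-01  1.42864718e-01 -1.80681647e-01  3.48831500e+02]
 [-1.59785477e-03 -7.80209522e-01 -6.25516226e-01  9.04145650e+02]
 [ 0.00000000e+00  0.00000000e+00  0.00000000e+00  1.00000000e+00]]
side [[395.43513953   0.         257.20945488]
 [  0.         395.43513953 193.27775069]
 [  0.           0.           1.        ]] [[ 9.99783932e-01  1.32917330e-03  2.07442181e-02  5.51041541e+02]
 [-1.34796276e-02 -7.18224310e-01  6.95681062e-01 -8.09439549e+02]
 [ 1.58236825e-02 -6.95810372e-01 -7.18051208e-01  9.44057924e+02]
 [ 0.00000000e+00  0.00000000e+00  0.00000000e+00  1.00000000e+00]]
wrist [[312.52093601   0.         253.07578973]
 [  0.         312.52093601 193.79664887]
 [  0.           0.           1.        ]] [[ 9.99999949e-01 -2.95875110e-04 -1.24248945e-04  2.56553335e-01]
 [ 3.18648212e-04  9.61354950e-01  2.75311748e-01 -6.96168680e+01]
 [ 3.79894444e-05 -2.75311774e-01  9.61354995e-01 -1.35888149e+02]
 [ 0.00000000e+00  0.00000000e+00  0.00000000e+00  1.00000000e+00]]
```

View pics/scene0.png

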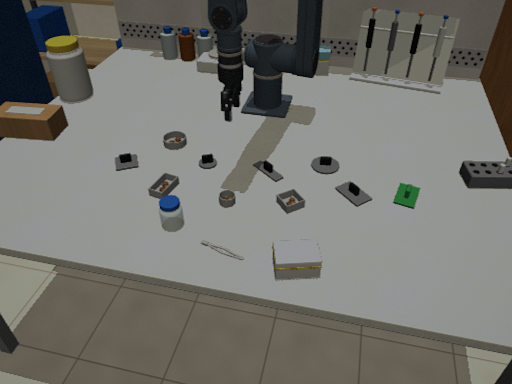

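View pics/side0.png

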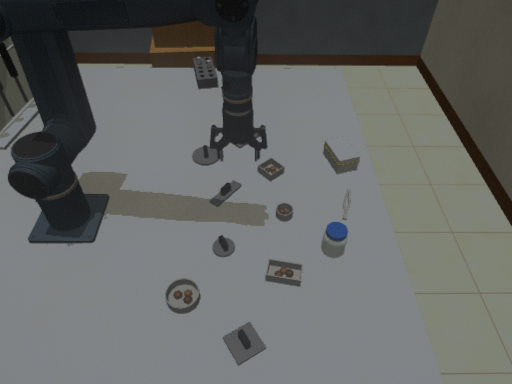

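View pics/wrist0.png

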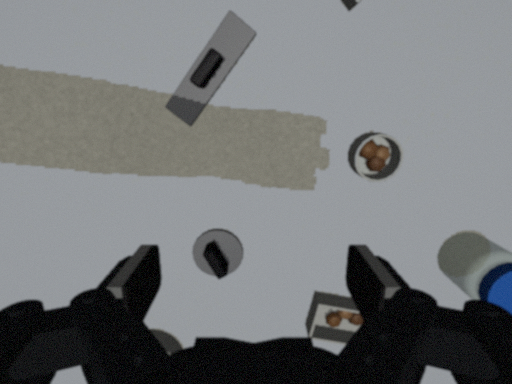

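```bash
cat > h.py <<'E'
import numpy as np,cv2,pickle
from scipy.spatial.transform import Rotation as R
def T_tool(s):
    T=np.eye(4);q=s['tool_rot'];T[:3,:3]=R.from_quat([q[1],q[2],q[3],q[0]]).as_matrix();T[:3,3]=s['ee_pos'];return T
def wfc(f,s=None):
    return f['world_from_camera'] if 'world_from_camera' in f else T_tool(s)@f['T_tool_cam']
def ray(f,uv,z,s=None):
    uv=np.atleast_2d(np.asarray(uv,float));K=f['camera_matrix'];T=wfc(f,s)
    d=np.c_[(uv[:,0]-K[0,2])/K[0,0],(uv[:,1]-K[1,2])/K[1,1],np.ones(len(uv))]@T[:3,:3].T
    o=T[:3,3];return o+d*((z-o[2])/d[:,2])[:,None]
E
python3 - <<'E'
from h import *
d=pickle.load(open('f0.pkl','rb'));np.set_printoptions(suppress=True,precision=1)
for n,l,z in [('scene',dict(lbr=(325,165),lsr=(208,162),lsq=(126,162),lsp=(268,171),lob=(353,193),green=(407,195),dbr=(175,140),dob=(164,185),dsr=(228,199),dsq=(291,201)),15),
 ('side',dict(lbr=(206,156),lsr=(224,247),lsq=(244,343),lsp=(226,193),dbr=(183,295),dob=(284,272),dsr=(285,212),dsq=(271,169),bot=(336,240)),15),
 ('wrist',dict(lsr=(218,252),lsp=(211,68),dsr=(374,156)),15)]:
  for k,v in l.items(): print(n,k,ray(d[n],v,z,d['state'])[0][:2])
E
```

```text
scene lbr [409.8 297.7]
scene lsr [ 486.4 -108.7]
scene lsq [ 552.9 -392.5]
scene lsp [490. 110.]
scene lob [543.4 402.9]
scene green [513.9 572.5]
scene dbr [ 377.9 -277. ]
scene dob [ 644.4 -209.3]
scene dsr [664.6  17.4]
scene dsq [628.4 214.3]
side lbr [396.5 276.7]
side lsr [ 479.1 -125.4]
side lsq [ 539.5 -408.1]
side lsp [475.9  91.7]
side dbr [ 379.1 -279.4]
side dob [ 647.4 -210.2]
side dsr [663.9   9.2]
side dsq [627.5 208.5]
side bot [ 807.6 -100.6]
wrist lsr [ 479.8 -109.5]
wrist lsp [479.  107.2]
wrist dsr [663.6  12.4]
```

Request:
{"api": "servo_tool", "payload": {"series": [[0,-50,0,0],[0,-100,0,0],[0,-150,0,0],[0,-200,0,0],[0,-230,0,0]]}}

```text
time: 0.65
ee_pos: [524.2, 233.3, 238.7]
tool_rot: [-0.0, 1.0, 0.001, -0.0]
force: [1.3, -0.1, 1.2]
finger_gap: 85.8
```

```bash
cat > snap.py <<'E'
import sys
from workcell import *
from h import *
t=sys.argv[1]
s=state();f=grab_frame("wrist");cv2.imwrite(f"pics/{t}.png",f["color"])
pickle.dump((s,f),open(t+".pkl","wb"));print(s['time'],s['ee_pos'],s['tool_rot'],s['finger_gap'],s['force'])
E
python3 snap.py w1
```

```text
0.65 [524.15013085 233.32212746 238.65614394] [-4.07344648e-04  9.99998870e-01  1.35813821e-03 -4.99411058e-04] 85.8097212319971 [ 1.29978819 -0.10752262  1.16436806]
```

View pics/w1.png

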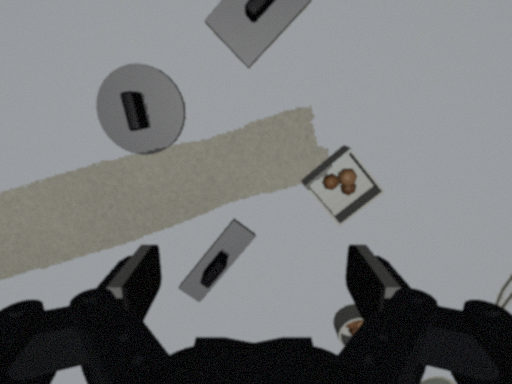

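Request:
{"api": "servo_tool", "payload": {"series": [[0,-40,0,0],[0,-80,0,0],[0,-100,0,0],[0,-100,0,0],[0,-100,0,0]]}}

```text
time: 1.2
ee_pos: [524.8, 329.7, 238.6]
tool_rot: [0.001, 1.0, 0.0, -0.001]
force: [0.1, -0.2, 0.3]
finger_gap: 85.5
```

```bash
python3 snap.py w2
```

```text
1.2 [524.75283199 329.73657946 238.63453111] [ 6.50860455e-04  9.99999584e-01  3.74771450e-04 -5.18578904e-04] 85.49158140922391 [ 0.09206982 -0.20804604  0.34738859]
```

View pics/w2.png

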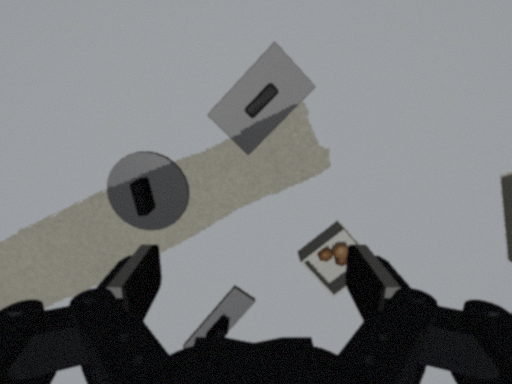

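```bash
cat >> h.py <<'E'
def blobs(f,thr=125,mina=600):
    g=cv2.GaussianBlur(cv2.cvtColor(f['color'],cv2.COLOR_BGR2GRAY),(3,3),0)
    m=(g<thr).astype(np.uint8)*255
    m=cv2.morphologyEx(m,cv2.MORPH_CLOSE,np.ones((3,3),np.uint8))
    cs,_=cv2.findContours(m,cv2.RETR_EXTERNAL,cv2.CHAIN_APPROX_NONE)
    return g,m,[c for c in cs if cv2.contourArea(c)>mina]
def mrect(f,c,z,s):
    p=ray(f,c.reshape(-1,2),z,s)[:,:2].astype(np.float32)
    return cv2.minAreaRect(p)
E
python3 - <<'E'
from h import *
np.set_printoptions(suppress=True,precision=1)
s,f=pickle.load(open('w2.pkl','rb'))
g=f['color']
for p in [(148,160),(260,60),(260,130),(240,110),(300,90),(350,60),(290,150),(200,200),(345,260),(325,235)]: print(p,g[p[1],p[0]])
for w in ['w1','w2']:
  s,f=pickle.load(open(w+'.pkl','rb'))
  for thr in (115,125,135):
    gg,m,cs=blobs(f,thr)
    cv2.imwrite(f'pics/{w}m{thr}.png',m)
    for c in cs:
        x,y,ww,h=cv2.boundingRect(c)
        print(w,thr,(x,y,ww,h),[np.round(a,1) for a in mrect(f,c,8,s)])
E
```

```text
(148, 160) [112 109 109]
(260, 60) [117 115 115]
(260, 130) [69 66 68]
(240, 110) [119 118 117]
(300, 90) [120 119 118]
(350, 60) [162 160 154]
(290, 150) [114 126 127]
(200, 200) [121 134 135]
(345, 260) [38 53 76]
(325, 235) [54 56 56]
w1 115 (0, 244, 512, 140) [array([527.7,  19.7]), array([753.6, 223.5]), np.float64(0.2)]
w1 115 (179, 219, 76, 82) [array([475.8, 107. ]), array([124.5,  35.8]), np.float64(52.5)]
w1 115 (301, 146, 56, 49) [array([623.3, 217.5]), array([68. , 55.4]), np.float64(41.2)]
w1 115 (97, 65, 88, 91) [array([396.9, 296. ]), array([97.8, 98.1]), np.float64(44.0)]
w1 115 (206, 0, 105, 68) [array([527.7, 396.8]), array([92.5, 65.5]), np.float64(44.9)]
w1 125 (0, 244, 512, 140) [array([527.7,  19.7]), array([753.6, 223.5]), np.float64(0.2)]
w1 125 (0, 233, 70, 45) [array([232.4, 120.9]), array([102.1,  52.4]), np.float64(15.6)]
w1 125 (179, 219, 77, 82) [array([475.8, 106.7]), array([126. ,  36.8]), np.float64(52.1)]
w1 125 (79, 194, 94, 56) [array([360.8, 163.3]), array([113.8,  52.5]), np.float64(20.3)]
w1 125 (333, 153, 49, 70) [array([635.7, 204.5]), array([
[... 767 characters left out ...]
, 79) [array([397. , 295.7]), array([101.5,  98.7]), np.float64(57.6)]
w2 115 (230, 81, 70, 75) [array([533.1, 385.2]), array([85.2, 43.4]), np.float64(45.8)]
w2 125 (0, 221, 512, 163) [array([527.8, 130.9]), array([755. , 255.4]), np.float64(0.1)]
w2 125 (500, 173, 12, 89) [array([840.2, 260.6]), array([ 12.9, 120.3]), np.float64(12.9)]
w2 125 (89, 151, 103, 81) [array([395.6, 296.3]), array([105.5, 104.4]), np.float64(54.1)]
w2 125 (208, 43, 106, 114) [array([534. , 399.5]), array([110. ,  71.5]), np.float64(45.3)]
w2 135 (500, 173, 12, 90) [array([840.3, 260.2]), array([ 12.9, 122.3]), np.float64(12.9)]
w2 135 (0, 42, 512, 342) [array([527.7, 233.2]), array([755., 460.]), np.float64(0.1)]
```

Request:
{"api": "servo_tool", "payload": {"series": [[0,50,0,0],[0,100,0,0],[0,150,0,0],[0,200,0,0],[0,250,0,0]]}}

```text
time: 1.75
ee_pos: [524.3, 76.7, 239.6]
tool_rot: [0.0, 1.0, -0.001, 0.0]
force: [1.3, 0.2, 0.9]
finger_gap: 85.5
```

Request:
{"api": "servo_tool", "payload": {"series": [[0,50,0,0],[0,100,0,0],[0,150,0,0],[0,200,0,0],[0,250,0,0]]}}

```text
time: 2.25
ee_pos: [523.6, -173.3, 239.8]
tool_rot: [0.0, 1.0, -0.001, 0.0]
force: [0.4, 1.0, -0.2]
finger_gap: 85.6
```

Request:
{"api": "servo_tool", "payload": {"series": [[0,50,0,0],[0,100,0,0],[0,120,0,0],[0,130,0,0],[0,130,0,0]]}}

```text
time: 2.75
ee_pos: [523.9, -301.6, 239.2]
tool_rot: [-0.0, 1.0, -0.002, -0.0]
force: [0.0, 0.6, -0.5]
finger_gap: 85.7
```

```bash
python3 snap.py w3
```

```text
2.75 [ 523.8996776  -301.55118964  239.15306468] [-1.62880643e-04  9.99998725e-01 -1.57293926e-03 -2.22469689e-04] 85.65864655110998 [ 0.00269169  0.64283527 -0.50182917]
```

View pics/w3.png

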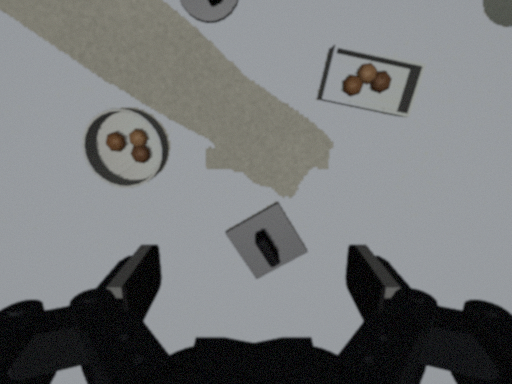

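Request:
{"api": "servo_tool", "payload": {"series": [[0,50,0,0],[0,100,0,0],[0,140,0,0],[0,140,0,0],[0,140,0,0]]}}

```text
time: 3.3
ee_pos: [525.2, -439.0, 238.6]
tool_rot: [-0.001, 1.0, 0.0, -0.0]
force: [-0.1, 1.4, 0.0]
finger_gap: 85.5
```

```bash
python3 snap.py w4
```

```text
3.3 [ 525.16242502 -438.96724351  238.62618923] [-1.02430935e-03  9.99999380e-01  1.76470201e-04 -3.99064731e-04] 85.49483827001397 [-0.13782745  1.36894997  0.01791016]
```

View pics/w4.png

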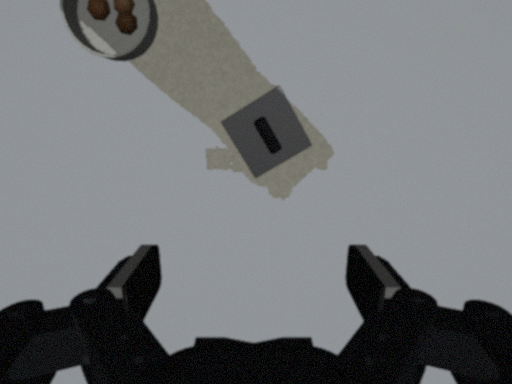

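Run:
```python
from h import *
d=pickle.load(open('f0.pkl','rb'))
F={'w0':(d['state'],d['wrist'])}
pickle.dump(F['w0'],open('w0.pkl','wb'))
for w in ['w1','w2','w3','w4']:F[w]=pickle.load(open(w+'.pkl','rb'))
def crop(w,x,y,n=66):
    c=F[w][1]['color'][y:y+n,x:x+n]; k=400//n
    im=cv2.resize(np.clip(c*1.4,0,255).astype(np.uint8),(n*k,n*k),interpolation=cv2.INTER_CUBIC)
    for i in range(0,n,10):
        cv2.putText(im,str(x+i),(i*k,8),0,.3,(0,0,255));cv2.putText(im,str(y+i),(0,i*k+4),0,.3,(0,0,255))
        cv2.line(im,(i*k,10),(i*k,14),(0,0,255));cv2.line(im,(22,i*k),(26,i*k),(0,0,255))
    return cv2.copyMakeBorder(im,0,400-n*k,0,400-n*k,0)
a=np.hstack([crop('w1',295,138,100),crop('w3',315,35,110)])
b=np.hstack([crop('w3',78,100,100),crop('w0',340,125,66)])
im=np.vstack([a,b]);cv2.imwrite('pics/dishes.png',cv2.resize(im,(600,600)))
cv2.imwrite('pics/dA.png',a);cv2.imwrite('pics/dB.png',b)
```

```text
(no output)
```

View pics/dA.png

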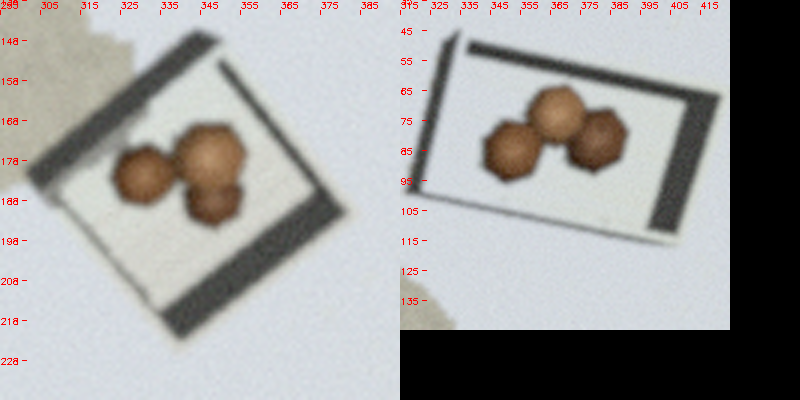

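View pics/dB.png

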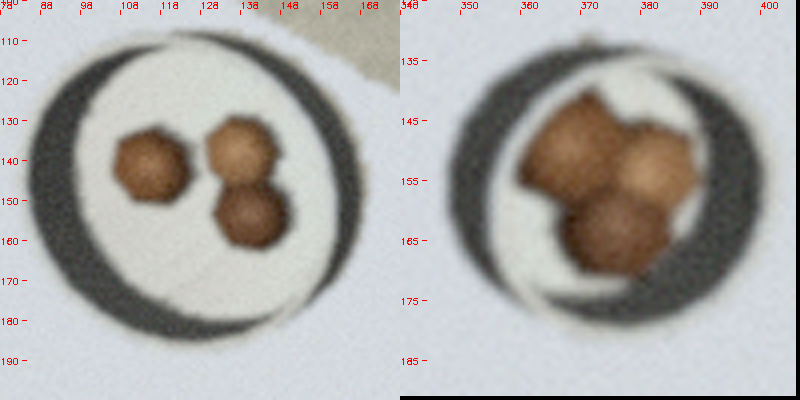

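```bash
cat > meas.py <<'E'
from h import *
from scipy.optimize import least_squares
np.set_printoptions(suppress=True,precision=1)
L=lambda w:pickle.load(open(w+'.pkl','rb'))
def edge(w,a,b,z,off,name):
    s,f=L(w);p=ray(f,[a,b],z,s)[:,:2];m=p.mean(0);d=p[1]-p[0];l=np.hypot(*d);d/=l
    n=np.array([-d[1],d[0]]); print(name,'len',l,'ang',np.degrees(np.arctan2(d[1],d[0])),'c',m+n*off,m-n*off)
def circ(w,x,y,hw,name,ri=None,ro=None):
    s,f=L(w);g=cv2.cvtColor(f['color'],cv2.COLOR_BGR2GRAY)
    sub=np.full_like(g,255);sub[y-hw:y+hw,x-hw:x+hw]=g[y-hw:y+hw,x-hw:x+hw]
    m=(sub<105).astype(np.uint8)
    n,lab,st,_=cv2.connectedComponentsWithStats(m)
    m=np.isin(lab,[i for i in range(1,n) if st[i,4]>25]).astype(np.uint8)
    pts=np.argwhere(m)[:,::-1].astype(np.float32);h=cv2.convexHull(pts.astype(np.int32)).reshape(-1,2)
    cam=wfc(f,s)[:3,3];c0=ray(f,(x,y),15,s)[0]
    u=(cam-c0)[:2];u/=np.hypot(*u)
    for z,r,sg in((0,ro,1),(30,ri,-1)):
        p=ray(f,h,z,s)[:,:2];k=((p-p.mean(0))@u)*sg>0.25*r;q=p[k]
        o=least_squares(lambda c:np.hypot(*(q-c).T)-r,p.mean(0))
        o2=least_squares(lambda c:np.hypot(*(q-c[:2]).T)-c[2],[*p.mean(0),r])
        print(name,z,'c',o.x,'rms',np.sqrt(np.mean(o.fun**2)),len(q),'free',o2.x)
E
python3 - <<'E'
from meas import *
edge('w1',(301.3,181.3),(344.3,145.5),0,33,'sq foot')
edge('w1',(381.8,190.8),(340,223.3),30,30,'sq rim in')
edge('w3',(334,45.3),(317.7,98.3),0,48,'ob foot')
edge('w3',(422.3,67),(408.3,112.7),30,45,'ob rim in')
edge('w3',(337,48.3),(422.3,67),30,24,'ob rim top')
circ('w3',127,147,45,'big',41,44)
circ('w0',374,156,32,'small',24,27)
for w,pts in [('w2',[(275,41),(315,87),(249,154),(208,113)]),('w4',[(278,86),(312,145),(257,178),(221,124)])]:
    s,f=L(w);p=ray(f,pts,8,s)[:,:2]
    print(w,p.mean(0),[ (np.hypot(*e),np.degrees(np.arctan2(e[1],e[0]))) for e in np.roll(p,-1,0)-p])
for w in ['w0','w1','w2','w3','w4']:
    s,f=L(w);g,m,cs=blobs(f,50,150)
    for c in cs:
        x,y,ww,h=cv2.boundingRect(c)
        if ww<70: print('bar',w,(x,y,ww,h),[np.round(a,1) for a in mrect(f,c,23,s)])
s,f=L('w0');g,m,cs=blobs(f,125,600)
for c in cs:
    x,y,ww,h=cv2.boundingRect(c);print((x,y,ww,h),[np.round(a,1) for a in mrect(f,c,6,s)])
s,f=L('w4');g,m,cs=blobs(f,85,600)
for c in cs:
    x,y,ww,h=cv2.boundingRect(c);print('w4',(x,y,ww,h),[np.round(a,1) for a in mrect(f,c,6,s)])
E
```

```text
sq foot len 66.15621780854605 ang 41.76362290686791 c [586.3 258.7] [630.3 209.5]
sq rim in len 59.825318842365164 ang -138.25910445475674 c [669.  166.1] [629.1 210.9]
ob foot len 57.61937059794802 ang -105.02158622628373 c [ 652.3 -210.1] [ 559.6 -185.2]
ob rim in len 46.250047807780945 ang -100.3894065466397 c [ 738.6 -226.4] [ 650.1 -210.2]
ob rim top len 90.78038550744347 ang -11.418913865883306 c [ 658.7 -163.1] [ 649.2 -210.1]
big 0 c [ 378.6 -279.2] rms 0.1827232156084258 16 free [ 379.1 -279.    43.5]
big 30 c [ 379.4 -278.9] rms 0.15758606680265333 20 free [ 379.2 -279.    40.8]
small 0 c [664.5  11.8] rms 0.2899077759629259 13 free [663.8  12.   26.5]
small 30 c [663.   12.5] rms 0.09335014296483121 13 free [663.2  12.4  23.8]
w2 [533.8 403.5] [(np.float64(65.01715000300214), np.float64(-45.77750737667378)), (np.float64(104.85149321385754), np.float64(-134.53668897482308)), (np.float64(65.85644366011817), np.float64(134.81723166707994)), (np.float64(105.52024931249647), np.float64(45.00157836696018))]
w4 [ 541.3 -402.1] [(np.float64(77.10812292862414), np.float64(-57.77067
[... 1515 characters left out ...]
 43.2]), np.float64(8.4)]
(0, 231, 512, 153) [array([ 526.4, -206.1]), array([757., 242.]), np.float64(0.1)]
(193, 228, 51, 52) [array([ 478.2, -114.1]), array([67.6, 65.4]), np.float64(60.2)]
(347, 131, 55, 49) [array([666.9,  11.1]), array([53.5, 64.9]), np.float64(70.2)]
(0, 11, 328, 177) [array([423.3,  77.7]), array([184.6, 387.3]), np.float64(85.2)]
w4 (0, 245, 512, 139) [array([ 528.4, -654.2]), array([756.8, 222.9]), np.float64(0.1)]
w4 (222, 88, 89, 89) [array([ 540.6, -401.3]), array([77.4, 77.4]), np.float64(31.0)]
w4 (111, 0, 47, 61) [array([ 403.9, -299. ]), array([75.4, 26.5]), np.float64(51.5)]
w4 (86, 0, 52, 36) [array([ 376.1, -280.9]), array([33.2, 52.7]), np.float64(90.0)]
```

Request:
{"api": "servo_tool", "payload": {"series": [[4,-9,0,-8],[8,-18,30,-16],[16,-37,60,-24],[16,-37,100,-31],[16,-37,120,-31]], "gripper": 50, "squeeze": 40}}

```text
time: 3.85
ee_pos: [540.7, -398.2, 116.9]
tool_rot: [-0.002, 0.963, 0.27, -0.001]
force: [-0.7, 0.7, -0.8]
finger_gap: 49.9
```

```bash
python3 snap.py w5
```

```text
3.85 [ 540.71299471 -398.17058097  116.86635985] [-1.90150941e-03  9.62754464e-01  2.70369181e-01 -8.55856223e-04] 49.91273860025504 [-0.67258031  0.68926191 -0.76326694]
```

View pics/w5.png

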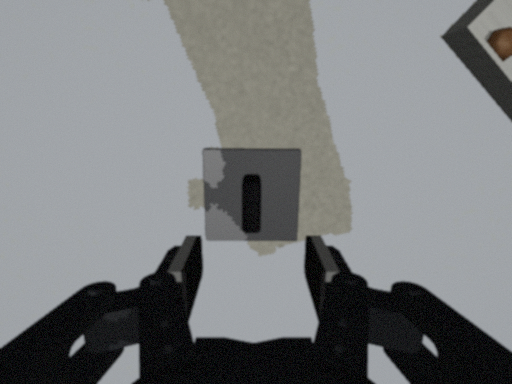

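Request:
{"api": "servo_tool", "payload": {"series": [[0,0,30,0],[0,0,60,0],[0,0,85,0],[0,0,98,0],[0,0,98,0]]}}

```text
time: 4.4
ee_pos: [540.3, -400.7, 20.1]
tool_rot: [-0.002, 0.963, 0.268, -0.001]
force: [0.4, 0.6, -0.1]
finger_gap: 49.9
```

```bash
python3 snap.py w6
```

```text
4.4 [ 540.31241982 -400.69025283   20.11428303] [-1.53587773e-03  9.63423844e-01  2.67976536e-01 -8.44452757e-04] 49.87421497258635 [ 0.44030252  0.64820239 -0.05071256]
```

View pics/w6.png

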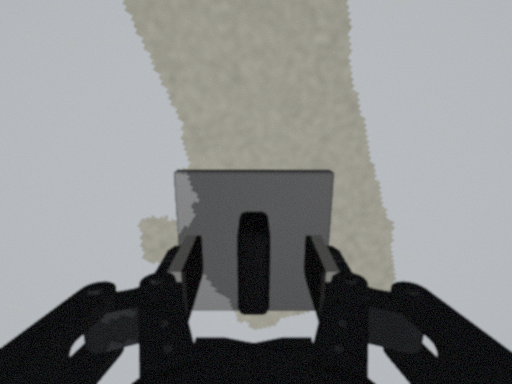

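Request:
{"api": "servo_tool", "payload": {"series": [[0,0,0,0],[0,0,0,0],[0,0,0,0],[0,0,0,0],[0,0,0,0]], "gripper": 5, "squeeze": 40}}

```text
time: 4.95
ee_pos: [542.3, -404.2, 23.8]
tool_rot: [0.002, 0.964, 0.267, 0.001]
force: [0.3, 0.2, 6.0]
finger_gap: 13.3
```

Request:
{"api": "servo_tool", "payload": {"series": [[0,0,-5,0],[0,0,-25,0],[0,0,-55,0],[0,0,-90,0],[0,0,-120,0]]}}

```text
time: 5.45
ee_pos: [540.6, -402.8, 142.2]
tool_rot: [-0.0, 0.964, 0.267, -0.0]
force: [1.1, 0.7, -0.3]
finger_gap: 13.3
```

```bash
python3 snap.py w7
```

```text
5.45 [ 540.55195013 -402.79498081  142.24630628] [-4.32045999e-04  9.63653876e-01  2.67153376e-01 -3.08623288e-04] 13.328851833498678 [ 1.11475796  0.71063897 -0.29429175]
```

View pics/w7.png

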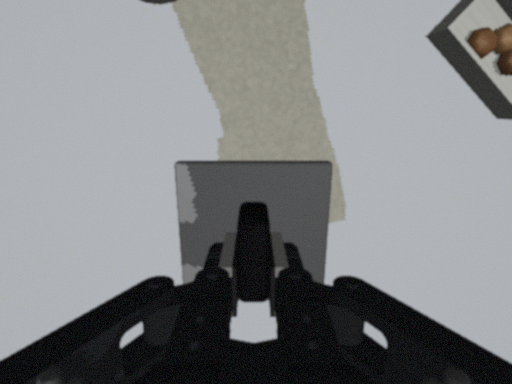

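```bash
cat >> h.py <<'E'
def tool_pt(f,uv,zt):
    # point in tool frame at tool z = zt
    K=f['camera_matrix'];T=f['T_tool_cam'];d=T[:3,:3]@np.array([(uv[0]-K[0,2])/K[0,0],(uv[1]-K[1,2])/K[1,1],1.]);o=T[:3,3]
    return o+d*((zt-o[2])/d[2])
def plan(s,x,y,z,yaw):
    T=T_tool(s);d=T[:3,:3].T@(np.array([x,y,z])-T[:3,3]);cur=np.degrees(np.arctan2(T[1,0],T[0,0]))
    print('tool shift',d.round(1),'cur yaw',cur.round(2),'spin',-((yaw-cur+180)%360-180))
E
python3 - <<'E'
from h import *
np.set_printoptions(suppress=True,precision=1)
s,f=pickle.load(open('w7.pkl','rb'))
for zt in (10,13,16,19): print(zt,tool_pt(f,(176,162),zt),tool_pt(f,(330,162),zt))
plan(s,629.7,210.2,142,41.8)
E
```

```text
10 [-36.3 -43.4  10. ] [ 36.4 -43.3  10. ]
13 [-37.  -42.8  13. ] [ 37.1 -42.8  13. ]
16 [-37.8 -42.3  16. ] [ 37.9 -42.3  16. ]
19 [-38.5 -41.7  19. ] [ 38.6 -41.7  19. ]
tool shift [ 392.  -479.6    0.6] cur yaw 30.99 spin -10.810092962340093
```

Request:
{"api": "servo_tool", "payload": {"series": [[31,-38,0,0],[62,-76,0,0],[93,-113,0,0],[124,-151,0,0],[155,-189,0,0]]}}

```text
time: 6.0
ee_pos: [576.0, -159.3, 140.5]
tool_rot: [-0.0, 0.964, 0.267, -0.0]
force: [1.3, 0.7, -0.4]
finger_gap: 13.5
```

Request:
{"api": "servo_tool", "payload": {"series": [[31,-38,0,0],[62,-76,0,0],[93,-113,0,0],[124,-151,0,0],[155,-189,0,0]]}}

```text
time: 6.5
ee_pos: [611.5, 82.5, 140.5]
tool_rot: [-0.0, 0.964, 0.267, -0.001]
force: [0.9, -1.0, 0.3]
finger_gap: 13.7
```

Request:
{"api": "servo_tool", "payload": {"series": [[31,-38,0,-4],[60,-73,0,-8],[82,-100,0,-10.8],[82,-100,0,-10.8],[82,-100,0,-10.8]]}}

```text
time: 7.0
ee_pos: [630.1, 209.3, 140.2]
tool_rot: [0.0, 0.934, 0.357, -0.001]
force: [0.1, -1.2, -0.3]
finger_gap: 13.1
```

Request:
{"api": "servo_tool", "payload": {"series": [[0,0,20,0],[0,0,40,0],[0,0,60,0],[0,0,72,0],[0,0,72,0]]}}

```text
time: 7.5
ee_pos: [628.8, 206.8, 66.3]
tool_rot: [-0.0, 0.935, 0.356, -0.003]
force: [-0.7, -0.2, -0.6]
finger_gap: 13.1
```

```bash
python3 snap.py w8
python3 - <<'E'
from h import *
s,f=pickle.load(open('w8.pkl','rb'));plan(s,630.7,209.1,58,41.8)
E
```

```text
7.5 [628.84770654 206.76986847  66.30496857] [-2.85989426e-04  9.34547679e-01  3.55826376e-01 -2.85371904e-03] 13.076016114547164 [-0.65359779 -0.15746131 -0.61568155]
tool shift [ 3.  -0.5  8.3] cur yaw 41.69 spin -0.11124435162781765
```

View pics/w8.png

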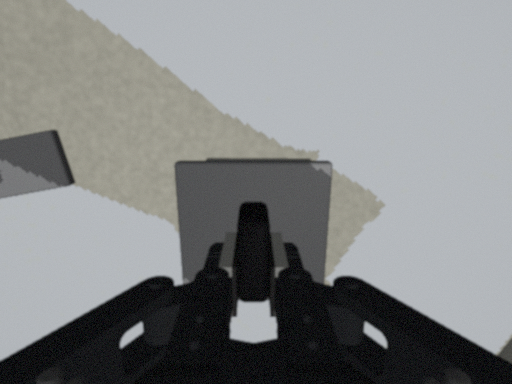

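Run:
```python
from h import *
s,f=pickle.load(open('w8.pkl','rb'))
for z in(36,66): print(tool_pt(f,(206,158.5),z),tool_pt(f,(310,158.5),z))
```

```text
[-26.05626983 -40.63526701  36.        ] [ 31.57851504 -40.61860108  36.        ]
[-30.61668948 -35.59908704  66.        ] [ 37.07718254 -35.57951239  66.        ]
```

Request:
{"api": "servo_tool", "payload": {"series": [[1,0,0,0],[3,0,0,0],[3,0,3,0],[3,0,6,0],[3,0,8,0]]}}

```text
time: 8.05
ee_pos: [633.0, 210.7, 61.1]
tool_rot: [0.0, 0.934, 0.357, -0.0]
force: [-0.7, 0.3, -0.4]
finger_gap: 13.2
```

Request:
{"api": "servo_tool", "payload": {"series": [[0,0,1,0],[0,0,3,0],[0,0,5,0],[0,0,6,0],[0,0,6,0]]}}

```text
time: 8.55
ee_pos: [632.9, 210.6, 55.0]
tool_rot: [-0.0, 0.934, 0.357, -0.0]
force: [-0.3, -0.4, 0.2]
finger_gap: 12.8
```

Request:
{"api": "servo_tool", "payload": {"series": [[0,0,1,0],[0,0,2,0],[0,0,3,0],[0,0,3,0],[0,0,3,0]]}}

```text
time: 9.05
ee_pos: [633.2, 210.7, 53.8]
tool_rot: [0.0, 0.934, 0.357, 0.0]
force: [-3.8, -1.0, 6.0]
finger_gap: 13.2
```

```bash
python3 snap.py w9
python3 - <<'E'
from h import *
s,f=pickle.load(open('w9.pkl','rb'));plan(s,630.7,209.1,58,41.8)
E
```

```text
9.05 [633.21664359 210.69674159  53.79682382] [1.45272368e-04 9.34193530e-01 3.56766312e-01 4.74951913e-04] 13.15378876568592 [-3.80816084 -1.03531136  6.00220115]
tool shift [-2.9 -0.5 -4.2] cur yaw 41.8 spin 0.0034919865234996905
```

View pics/w9.png

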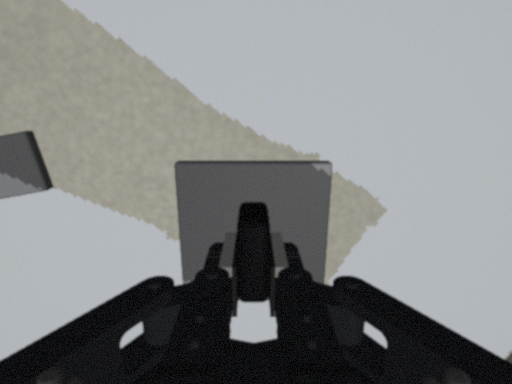

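Request:
{"api": "servo_tool", "payload": {"series": [[0,0,-4,0],[-3,0,-4,0],[-3,0,-4,0],[-3,0,-2,0],[-3,0,0,0]]}}

```text
time: 9.6
ee_pos: [630.8, 208.6, 53.8]
tool_rot: [0.0, 0.934, 0.357, 0.0]
force: [-4.8, -0.7, 12.0]
finger_gap: 13.4
```

Request:
{"api": "servo_tool", "payload": {"series": [[0,0,0,0],[0,0,0,0],[0,0,0,0],[0,0,0,0],[0,0,0,0]], "gripper": 30}}

```text
time: 10.1
ee_pos: [630.7, 208.6, 52.0]
tool_rot: [-0.0, 0.934, 0.357, -0.0]
force: [0.0, -0.4, -0.4]
finger_gap: 30.0
```

Request:
{"api": "servo_tool", "payload": {"series": [[0,0,-20,0],[0,0,-60,0],[0,0,-110,0],[0,0,-150,0],[0,0,-150,0]], "gripper": 50}}

```text
time: 10.6
ee_pos: [634.4, 209.4, 211.6]
tool_rot: [0.001, 0.934, 0.357, 0.007]
force: [0.8, 0.9, 0.8]
finger_gap: 49.7
```

```bash
python3 snap.py w10
```

```text
10.6 [634.44027048 209.43896132 211.60728254] [0.00109937 0.93417194 0.3567445  0.00741218] 49.68212469748838 [0.75058998 0.89848806 0.77281325]
```

View pics/w10.png

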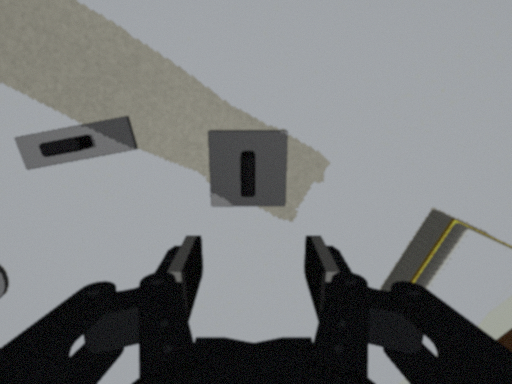

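Run:
```python
from h import *
s,f=pickle.load(open('w10.pkl','rb'))
g,m,cs=blobs(f,90,600)
for c in cs:
    print(cv2.boundingRect(c),[np.round(a,1) for a in mrect(f,c,36,s)])
plan(s,397,296.2,100,9.5)
```

```text
(0, 210, 512, 174) [array([745.2, 102.5]), array([645.3, 232.9]), np.float64(41.0)]
(38, 134, 58, 24) [array([479.8, 110.5]), array([56.1, 15.4]), np.float64(52.1)]
(209, 130, 78, 76) [array([628.6, 211.4]), array([76.7, 77.4]), np.float64(41.7)]
(83, 116, 54, 33) [array([502.9, 157.5]), array([53.2, 26.5]), np.float64(15.7)]
tool shift [-120.6 -223.8  108.4] cur yaw 41.8 spin 32.30477446745911
```

Request:
{"api": "servo_tool", "payload": {"series": [[-24,-45,20,8],[-48,-90,40,16],[-72,-134,60,24],[-97,-179,80,32],[-121,-224,90,32]], "gripper": 50}}

```text
time: 11.15
ee_pos: [406.6, 287.5, 113.6]
tool_rot: [0.001, 0.996, 0.084, -0.002]
force: [-0.7, 1.9, 1.6]
finger_gap: 50.1
```

Request:
{"api": "servo_tool", "payload": {"series": [[0,0,0,0],[0,0,0,0],[0,0,0,0],[0,0,0,0],[0,0,0,0]]}}

```text
time: 11.65
ee_pos: [411.8, 288.1, 118.1]
tool_rot: [-0.0, 0.996, 0.085, 0.001]
force: [-0.2, 0.6, -0.2]
finger_gap: 50.0
```

```bash
python3 snap.py w11
python3 - <<'E'
from h import *
s,f=pickle.load(open('w11.pkl','rb'));plan(s,397,296.2,25,9.5)
g,m,cs=blobs(f,50,150)
for c in cs: print(cv2.boundingRect(c),cv2.minAreaRect(c),[np.round(a,1) for a in mrect(f,c,26,s)])
g,m,cs=blobs(f,115,600)
for c in cs: print(cv2.boundingRect(c),[np.round(a,1) for a in mrect(f,c,7,s)])
E
```

```text
11.65 [411.82998454 288.11881073 118.09514471] [-3.48452489e-04  9.96410982e-01  8.46414686e-02  9.25332328e-04] 50.01340624286423 [-0.24593391  0.64437241 -0.23389162]
tool shift [-13.4 -10.4  93.1] cur yaw 9.71 spin 0.2107919076169935
(0, 237, 512, 147) ((255.5, 310.0), (146.0, 511.0), 90.0) [array([432.4, 186.5]), array([468.9, 145.1]), np.float64(9.6)]
(223, 157, 21, 59) ((233.0, 186.0), (58.0, 20.0), 90.0) [array([395.6, 295.3]), array([15.1, 45.2]), np.float64(9.2)]
(418, 42, 80, 52) ((457.38458251953125, 67.57694244384766), (26.902963638305664, 84.86913299560547), 56.3099365234375) [array([533.3, 403.5]), array([52.4, 19. ]), np.float64(45.1)]
(0, 235, 512, 149) [array([435. , 173.1]), array([508. , 158.9]), np.float64(9.6)]
(173, 131, 124, 107) [array([401.2, 286.3]), array([99.8, 77.2]), np.float64(29.6)]
(354, 0, 158, 149) [array([532.1, 403.2]), array([109.7,  65.8]), np.float64(45.3)]
```

View pics/w11.png

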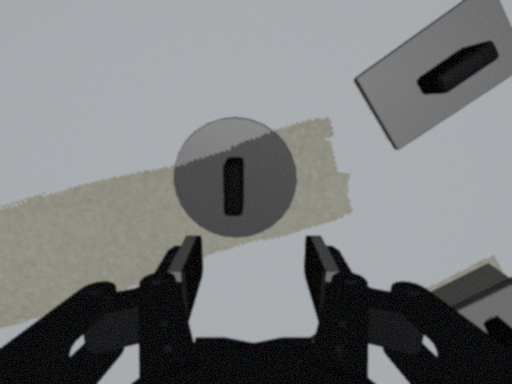

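Request:
{"api": "servo_tool", "payload": {"series": [[-14,-10,0,0],[-14,-10,30,0],[-14,-10,60,0],[-14,-10,85,0],[-14,-10,92,0]]}}

```text
time: 12.2
ee_pos: [391.6, 294.6, 22.1]
tool_rot: [0.001, 0.996, 0.086, -0.003]
force: [0.3, -0.2, 0.1]
finger_gap: 49.7
```

Request:
{"api": "servo_tool", "payload": {"series": [[0,0,0,0],[0,0,0,0],[0,0,0,0],[0,0,0,0],[0,0,0,0]]}}

```text
time: 12.7
ee_pos: [395.3, 296.1, 26.3]
tool_rot: [-0.0, 0.996, 0.085, 0.001]
force: [-0.3, 0.2, 0.1]
finger_gap: 50.0
```

```bash
python3 snap.py w12
```

```text
12.7 [395.3103918  296.07511316  26.30920531] [-4.23830415e-04  9.96346866e-01  8.53926479e-02  9.16248919e-04] 50.004816623674884 [-0.31203112  0.19249889  0.08268143]
```

View pics/w12.png

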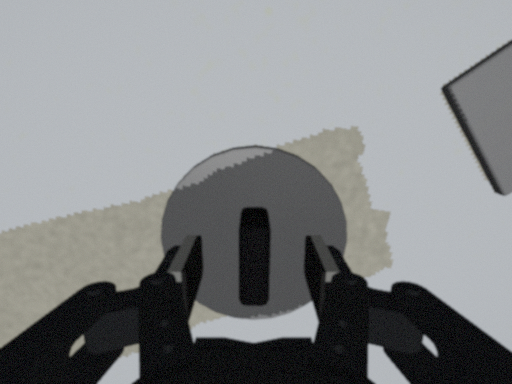

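Request:
{"api": "servo_tool", "payload": {"series": [[0,0,0,0],[0,0,0,0],[0,0,0,0],[0,0,0,0],[0,0,0,0]], "gripper": 5}}

```text
time: 13.25
ee_pos: [394.7, 295.7, 25.4]
tool_rot: [-0.0, 0.996, 0.085, 0.0]
force: [0.5, 0.8, 0.9]
finger_gap: 12.9
```

Request:
{"api": "servo_tool", "payload": {"series": [[0,0,-5,0],[0,0,-25,0],[0,0,-55,0],[0,0,-90,0],[0,0,-114,0]]}}

```text
time: 13.75
ee_pos: [394.9, 295.9, 141.5]
tool_rot: [-0.0, 0.996, 0.085, 0.001]
force: [0.3, 0.2, -1.7]
finger_gap: 13.0
```

```bash
python3 snap.py w13
python3 - <<'E'
from h import *
s,f=pickle.load(open('w13.pkl','rb'));plan(s,379.1,-279,140,9.5)
E
```

```text
13.75 [394.89725993 295.8631911  141.49194158] [-3.69762290e-04  9.96344829e-01  8.54178005e-02  8.02981234e-04] 12.997178568324696 [ 0.28973755  0.16234708 -1.74343199]
tool shift [-113.4  563.8    1. ] cur yaw 9.8 spin 0.300076169831641
```

View pics/w13.png

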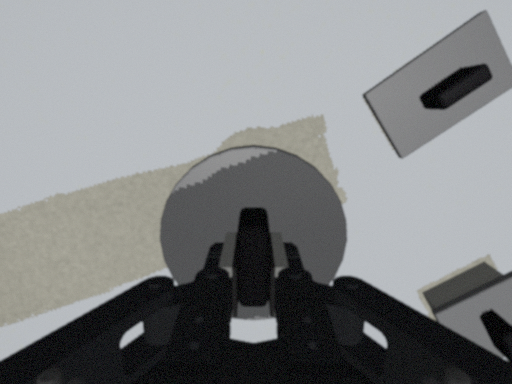

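Request:
{"api": "servo_tool", "payload": {"series": [[-10,49,0,0],[-20,98,0,0],[-30,147,0,0],[-39,196,0,0],[-49,245,0,0]]}}

```text
time: 14.3
ee_pos: [387.3, 44.3, 138.9]
tool_rot: [0.0, 0.996, 0.086, 0.0]
force: [1.5, -1.2, -1.4]
finger_gap: 13.0
```

Request:
{"api": "servo_tool", "payload": {"series": [[-10,49,0,0],[-20,98,0,0],[-30,147,0,0],[-39,196,0,0],[-49,245,0,0]]}}

```text
time: 14.8
ee_pos: [380.7, -205.8, 139.0]
tool_rot: [-0.0, 0.996, 0.085, 0.0]
force: [1.6, -0.1, -1.1]
finger_gap: 13.0
```

Request:
{"api": "servo_tool", "payload": {"series": [[-8,40,0,0],[-15,74,0,0],[-15,74,20,0],[-15,74,45,0],[-15,74,65,0]]}}

```text
time: 15.3
ee_pos: [378.4, -279.3, 72.5]
tool_rot: [-0.001, 0.996, 0.085, -0.001]
force: [-0.2, -0.0, -0.9]
finger_gap: 13.2
```

Request:
{"api": "servo_tool", "payload": {"series": [[0,0,5,0],[0,0,5,0],[0,0,5,0],[0,0,5,0],[0,0,5,0]]}}

```text
time: 15.8
ee_pos: [380.0, -280.0, 70.6]
tool_rot: [0.001, 0.996, 0.086, 0.001]
force: [0.6, -0.4, -0.6]
finger_gap: 12.9
```

```bash
python3 snap.py w14
python3 - <<'E'
from h import *
s,f=pickle.load(open('w14.pkl','rb'));plan(s,379.1,-279,57,9.5)
E
```

```text
15.8 [ 379.9805476  -279.96295139   70.56072236] [9.64210195e-04 9.96333230e-01 8.55480463e-02 8.34758895e-04] 12.94171977917601 [ 0.57290149 -0.43660664 -0.55941361]
tool shift [-0.7 -1.1 13.6] cur yaw 9.82 spin 0.315177415212645
```

View pics/w14.png

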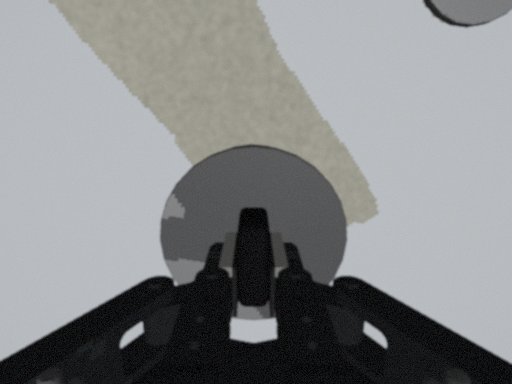

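Request:
{"api": "servo_tool", "payload": {"series": [[-1,-1,4,0],[-1,-1,8,0],[-1,-1,12,0],[-1,-1,14,0],[-1,-1,15,0]]}}

```text
time: 16.35
ee_pos: [377.8, -278.2, 55.3]
tool_rot: [-0.0, 0.996, 0.085, -0.0]
force: [-4.8, 4.0, 11.0]
finger_gap: 13.3
```

Request:
{"api": "servo_tool", "payload": {"series": [[0,0,1,0],[0,0,2,0],[0,0,2,0],[0,0,2,0],[0,0,2,0]]}}

```text
time: 16.85
ee_pos: [377.8, -278.3, 55.3]
tool_rot: [0.0, 0.996, 0.085, -0.0]
force: [-6.0, 6.0, 16.0]
finger_gap: 12.9
```

Request:
{"api": "servo_tool", "payload": {"series": [[0,0,-2,0],[0,0,-2,0],[0,0,-2,0],[0,0,-2,0],[0,0,-2,0]], "gripper": 30}}

```text
time: 17.35
ee_pos: [377.8, -278.3, 53.7]
tool_rot: [-0.0, 0.996, 0.085, -0.0]
force: [-0.2, -0.2, -0.5]
finger_gap: 30.0
```

Request:
{"api": "servo_tool", "payload": {"series": [[0,0,-20,0],[0,0,-60,0],[0,0,-100,0],[0,0,-120,0],[0,0,-120,0]], "gripper": 50}}

```text
time: 17.85
ee_pos: [379.9, -280.4, 178.2]
tool_rot: [0.003, 0.996, 0.085, 0.003]
force: [1.3, -0.2, -0.4]
finger_gap: 50.2
```

Request:
{"api": "servo_tool", "payload": {"series": [[0,20,0,0],[0,20,0,0],[0,20,0,0],[0,20,0,0],[0,20,0,0]]}}

```text
time: 18.35
ee_pos: [381.1, -297.5, 173.5]
tool_rot: [-0.001, 0.996, 0.086, -0.0]
force: [0.3, -0.1, -0.8]
finger_gap: 49.9
```

```bash
python3 snap.py w15
python3 - <<'E'
from h import *
s,f=pickle.load(open('w15.pkl','rb'));plan(s,478.5,-114,120,29)
g,m,cs=blobs(f,100,600)
for c in cs: print(cv2.boundingRect(c),[np.round(a,1) for a in mrect(f,c,38,s)])
E
```

```text
18.35 [ 381.06990479 -297.46316535  173.46528578] [-6.61295262e-04  9.96328618e-01  8.56075650e-02 -4.39261275e-04] 49.94963630577667 [ 0.28028702 -0.07754058 -0.80978659]
tool shift [ 127.3 -164.1   53.6] cur yaw 9.82 spin -19.178040223345306
(0, 236, 512, 148) [array([ 406.6, -430.9]), array([557.7, 173.5]), np.float64(9.9)]
(199, 105, 111, 112) [array([ 379.3, -275.9]), array([94.2, 98.2]), np.float64(70.4)]
(484, 96, 28, 59) [array([ 577.8, -213. ]), array([22.7, 49.4]), np.float64(22.5)]
```

View pics/w15.png

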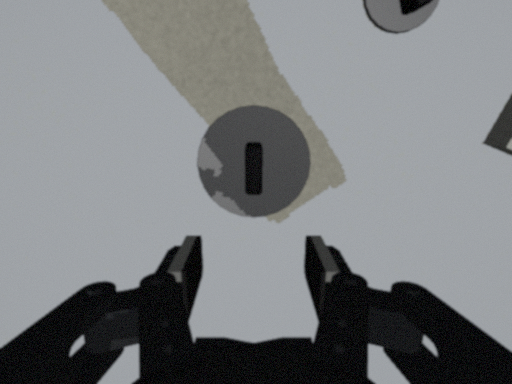

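Run:
```python
from h import *
s,f=pickle.load(open('w15.pkl','rb'));print(ray(f,[(253.5,161),(197,161),(310,161),(253.5,105),(253.5,217)],37,s))
```

```text
[[ 377.80462651 -275.91342386   37.        ]
 [ 328.79610027 -284.38933872   37.        ]
 [ 426.79815161 -267.44010341   37.        ]
 [ 369.7142805  -229.19699143   37.        ]
 [ 386.73874307 -327.5020768    37.        ]]
```

Request:
{"api": "servo_tool", "payload": {"series": [[30,-39,10,-4],[60,-78,20,-8],[90,-116,30,-12],[127,-164,40,-16],[127,-164,53,-19]]}}

```text
time: 18.9
ee_pos: [480.7, -110.8, 121.8]
tool_rot: [-0.0, 0.968, 0.253, 0.002]
force: [0.3, -0.3, -0.3]
finger_gap: 49.8
```

Request:
{"api": "servo_tool", "payload": {"series": [[0,0,0,0],[0,0,0,0],[0,0,0,0],[0,0,0,0],[0,0,0,0]]}}

```text
time: 19.4
ee_pos: [478.8, -116.2, 122.0]
tool_rot: [0.0, 0.969, 0.248, 0.001]
force: [-0.0, 0.1, -0.4]
finger_gap: 50.1
```

```bash
python3 snap.py w16
python3 - <<'E'
from h import *
s,f=pickle.load(open('w16.pkl','rb'));plan(s,478.5,-114,26,29)
g,m,cs=blobs(f,50,150)
for c in cs: print(cv2.boundingRect(c),cv2.minAreaRect(c),[np.round(a,1) for a in mrect(f,c,26,s)])
g,m,cs=blobs(f,115,600)
for c in cs: print(cv2.boundingRect(c),[np.round(a,1) for a in mrect(f,c,7,s)])
E
```

```text
19.4 [ 478.77797387 -116.17822843  121.98989944] [4.50453649e-04 9.68853556e-01 2.47633424e-01 5.20818434e-04] 50.05274492265888 [-0.0070747   0.10938694 -0.38196001]
tool shift [ 0.7 -2.2 96. ] cur yaw 28.68 spin -0.3249385867306387
(0, 237, 512, 147) ((255.5, 310.0), (146.0, 511.0), 90.0) [array([ 532.4, -208.8]), array([477.5, 147.9]), np.float64(28.6)]
(244, 167, 20, 58) ((253.5, 195.5), (57.0, 19.0), 90.0) [array([ 478.6, -115.1]), array([14.5, 46. ]), np.float64(28.2)]
(493, 160, 19, 30) ((502.0, 174.5), (18.0, 29.0), 0.0) [array([636.2,  -9.8]), array([13.3, 25.7]), np.float64(41.5)]
(0, 235, 512, 149) [array([ 539.1, -220.6]), array([516.6, 161.9]), np.float64(28.6)]
(213, 149, 81, 78) [array([ 478.3, -113.9]), array([65. , 66.2]), np.float64(77.8)]
(490, 134, 22, 58) [array([ 6.454e+02, -6.000e-01]), array([16.7, 48.1]), np.float64(41.5)]
```

View pics/w16.png

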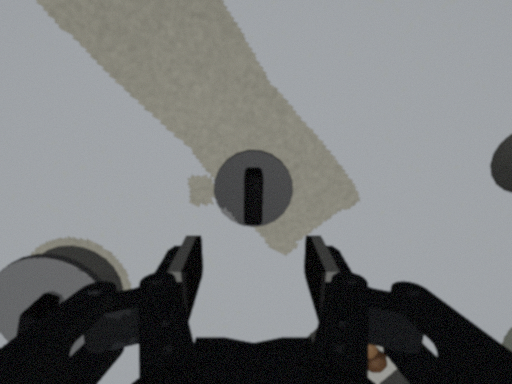

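Request:
{"api": "servo_tool", "payload": {"series": [[0,-2,30,0],[0,-2,60,0],[0,-2,85,0],[0,-2,96,0],[0,-2,96,0]]}}

```text
time: 19.95
ee_pos: [476.0, -112.9, 23.5]
tool_rot: [-0.001, 0.969, 0.248, -0.002]
force: [0.1, -0.2, -0.6]
finger_gap: 49.7
```

Request:
{"api": "servo_tool", "payload": {"series": [[0,0,0,0],[0,0,0,0],[0,0,0,0],[0,0,0,0],[0,0,0,0]]}}

```text
time: 20.45
ee_pos: [478.2, -113.4, 25.9]
tool_rot: [0.0, 0.969, 0.249, 0.0]
force: [0.6, -0.0, -0.1]
finger_gap: 50.2
```

Request:
{"api": "servo_tool", "payload": {"series": [[0,0,0,0],[0,0,0,0],[0,0,0,0],[0,0,0,0],[0,0,0,0]], "gripper": 5}}

```text
time: 20.95
ee_pos: [477.9, -113.3, 25.3]
tool_rot: [0.0, 0.969, 0.249, 0.0]
force: [0.1, 0.1, 0.6]
finger_gap: 13.1
```

Request:
{"api": "servo_tool", "payload": {"series": [[0,0,-5,0],[0,0,-25,0],[0,0,-55,0],[0,0,-90,0],[0,0,-114,0]]}}

```text
time: 21.45
ee_pos: [478.2, -113.4, 141.6]
tool_rot: [0.001, 0.969, 0.249, 0.001]
force: [1.2, -0.5, -0.2]
finger_gap: 13.5
```

```bash
python3 snap.py w17
python3 - <<'E'
from h import *
s,f=pickle.load(open('w17.pkl','rb'));plan(s,663.5,12.3,75,29)
E
```

```text
21.45 [ 478.15777279 -113.43803614  141.55396984] [5.65694033e-04 9.68578530e-01 2.48706032e-01 7.87732995e-04] 13.457525754550094 [ 1.23970025 -0.5140055  -0.1880416 ]
tool shift [222.9 -21.   66.8] cur yaw 28.8 spin -0.19802304531512505
```

View pics/w17.png

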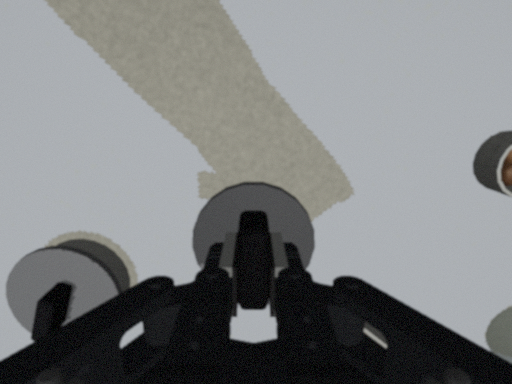

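Request:
{"api": "servo_tool", "payload": {"series": [[48,-5,0,0],[96,-9,0,0],[144,-14,0,0],[190,-18,0,0],[223,-21,0,0]]}}

```text
time: 22.0
ee_pos: [664.6, 14.6, 138.1]
tool_rot: [-0.0, 0.968, 0.249, -0.0]
force: [0.9, -0.6, 0.1]
finger_gap: 13.2
```

Request:
{"api": "servo_tool", "payload": {"series": [[0,0,30,0],[0,0,60,0],[0,0,68,0],[0,0,68,0],[0,0,68,0]]}}

```text
time: 22.5
ee_pos: [663.3, 12.3, 72.3]
tool_rot: [0.0, 0.969, 0.249, 0.001]
force: [-0.3, -0.2, -0.4]
finger_gap: 12.8
```

Request:
{"api": "servo_tool", "payload": {"series": [[0,0,0,0],[0,0,0,0],[0,0,0,0],[0,0,0,0],[0,0,0,0]]}}

```text
time: 23.0
ee_pos: [663.1, 12.5, 71.5]
tool_rot: [0.0, 0.969, 0.249, 0.0]
force: [-0.2, -0.1, -1.5]
finger_gap: 13.3
```

```bash
python3 snap.py w18
python3 - <<'E'
from h import *
s,f=pickle.load(open('w18.pkl','rb'));plan(s,663.5,12.3,57,29)
E
```

```text
23.0 [663.11315929  12.5147976   71.52468079] [8.10250639e-05 9.68588880e-01 2.48667499e-01 2.21401309e-04] 13.289580597178217 [-0.16895082 -0.05557219 -1.5397648 ]
tool shift [ 0.2  0.4 14.5] cur yaw 28.8 spin -0.20264487163592548
```

View pics/w18.png

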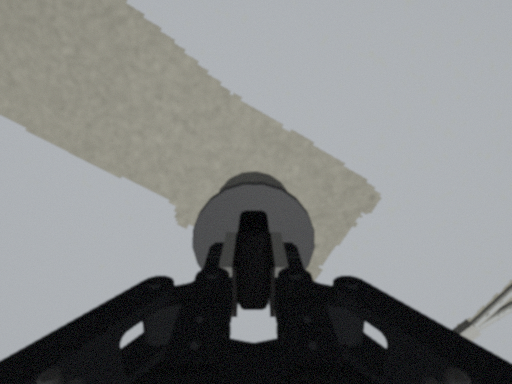

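Centred over the dish (dish edge at (253,172) symmetric behind lid). Lower.

Request:
{"api": "servo_tool", "payload": {"series": [[0,0,4,0],[0,0,8,0],[0,0,12,0],[0,0,15,0],[0,0,17,0]]}}

```text
time: 23.55
ee_pos: [662.7, 12.6, 55.3]
tool_rot: [-0.0, 0.969, 0.249, -0.0]
force: [-4.5, -0.4, 9.3]
finger_gap: 13.1
```

Request:
{"api": "servo_tool", "payload": {"series": [[0,0,0,0],[0,0,0,0],[0,0,0,0],[0,0,0,0],[0,0,0,0]]}}

```text
time: 24.05
ee_pos: [662.8, 12.6, 55.3]
tool_rot: [0.0, 0.969, 0.249, -0.0]
force: [-3.6, -0.4, 5.0]
finger_gap: 13.2
```

Request:
{"api": "servo_tool", "payload": {"series": [[0,0,0,0],[0,0,0,0],[0,0,0,0],[0,0,0,0],[0,0,0,0]], "gripper": 30}}

```text
time: 24.55
ee_pos: [662.9, 12.6, 53.9]
tool_rot: [-0.0, 0.969, 0.249, -0.0]
force: [-0.3, 0.4, -0.2]
finger_gap: 30.0
```

Request:
{"api": "servo_tool", "payload": {"series": [[0,0,-20,0],[0,0,-60,0],[0,0,-100,0],[0,0,-120,0],[0,0,-120,0]], "gripper": 50}}

```text
time: 25.05
ee_pos: [665.7, 12.4, 179.8]
tool_rot: [0.002, 0.969, 0.249, 0.004]
force: [0.3, 0.3, 0.1]
finger_gap: 49.9
```

Request:
{"api": "servo_tool", "payload": {"series": [[0,0,0,0],[0,0,0,0],[0,0,0,0],[0,0,0,0],[0,0,0,0]]}}

```text
time: 25.55
ee_pos: [662.5, 12.6, 173.0]
tool_rot: [-0.0, 0.969, 0.249, -0.001]
force: [0.1, -0.4, -0.2]
finger_gap: 50.1
```

```bash
python3 snap.py w19
python3 - <<'E'
from h import *
s,f=pickle.load(open('w19.pkl','rb'));plan(s,533.8,403.2,120,-45)
g,m,cs=blobs(f,100,600)
for c in cs: print(cv2.boundingRect(c),[np.round(a,1) for a in mrect(f,c,37,s)])
E
```

```text
25.55 [662.48044794  12.6046095  173.03714374] [-3.11555078e-04  9.68580738e-01  2.48697492e-01 -9.01989544e-04] 50.09889489788138 [ 0.14421309 -0.42157123 -0.23927507]
tool shift [  75.5 -404.2   53.3] cur yaw 28.8 spin 73.80096108067113
(0, 236, 512, 148) [array([ 729.8, -106.1]), array([559., 174.]), np.float64(28.9)]
(218, 150, 73, 71) [array([664.1,  13.1]), array([62.4, 65.3]), np.float64(80.0)]
(43, 0, 86, 34) [array([484.2,  69. ]), array([65.5, 23. ]), np.float64(28.8)]
```

View pics/w19.png

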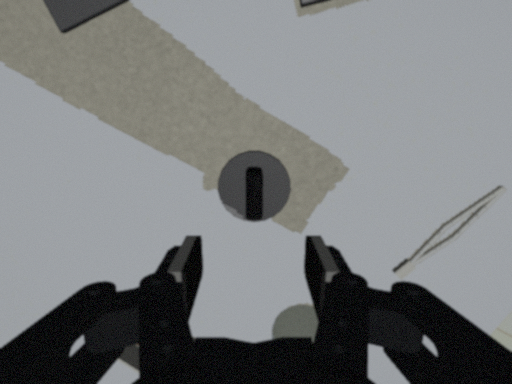

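Request:
{"api": "servo_tool", "payload": {"series": [[7,-40,0,-8.5],[15,-80,0,-17],[22,-120,0,-25.5],[30,-160,0,-34],[37,-200,0,-42]]}}

```text
time: 26.1
ee_pos: [598.5, 207.1, 174.2]
tool_rot: [0.0, 0.813, 0.582, 0.0]
force: [0.0, 0.8, -0.5]
finger_gap: 50.0
```

Run:
```python
from workcell import *
from h import *
s=state();plan(s,533.8,403.2,120,135)
```

```text
tool shift [ 164.6 -124.7   54.3] cur yaw 71.12 spin -63.87744080061876
```

Request:
{"api": "servo_tool", "payload": {"series": [[35,-25,0,-8.5],[70,-52,0,-17],[105,-80,0,-25.5],[140,-106,0,-34],[165,-125,0,-42]]}}

```text
time: 26.6
ee_pos: [533.9, 405.3, 174.1]
tool_rot: [-0.0, 0.55, 0.835, 0.0]
force: [0.9, -0.2, -0.2]
finger_gap: 50.1
```

Request:
{"api": "servo_tool", "payload": {"series": [[0,0,15,-8],[0,0,30,-16],[0,0,53,-22],[0,0,53,-22],[0,0,53,-22]]}}

```text
time: 27.1
ee_pos: [534.7, 402.2, 120.6]
tool_rot: [-0.001, 0.385, 0.923, -0.001]
force: [-0.6, 0.3, -0.9]
finger_gap: 49.9
```

Request:
{"api": "servo_tool", "payload": {"series": [[0,0,0,0],[0,0,0,0],[0,0,0,0],[0,0,0,0],[0,0,0,0]]}}

```text
time: 27.6
ee_pos: [535.5, 402.7, 121.7]
tool_rot: [0.0, 0.384, 0.923, 0.0]
force: [-0.1, 0.2, 0.5]
finger_gap: 50.3
```

```bash
python3 snap.py w20
python3 - <<'E'
from h import *
s,f=pickle.load(open('w20.pkl','rb'));plan(s,533.8,403.2,26,135)
g,m,cs=blobs(f,50,150)
for c in cs: print(cv2.boundingRect(c),cv2.minAreaRect(c),[np.round(a,1) for a in mrect(f,c,26,s)])
g,m,cs=blobs(f,115,600)
for c in cs: print(cv2.boundingRect(c),[np.round(a,1) for a in mrect(f,c,7,s)])
E
```

```text
27.6 [535.49258848 402.66591425 121.6538935 ] [2.11783447e-04 3.84415597e-01 9.23160076e-01 2.77922100e-04] 50.26342748541822 [-0.05543342  0.17446864  0.46792326]
tool shift [ 1.6 -0.9 95.7] cur yaw 134.79 spin -0.2149355406836264
(0, 237, 512, 147) ((255.5, 310.0), (146.0, 511.0), 90.0) [array([609.7, 478.8]), array([147.5, 476.4]), np.float64(44.8)]
(247, 168, 19, 58) ((256.0, 196.5), (57.0, 18.0), 90.0) [array([533.7, 403.5]), array([46. , 13.9]), np.float64(45.4)]
(5, 50, 38, 113) ((25.421710968017578, 104.41409301757812), (113.7341537475586, 24.30712890625), 81.34745788574219) [array([603. , 240.3]), array([77.3, 17.2]), np.float64(41.7)]
(0, 235, 512, 149) [array([619.2, 488.5]), array([161.4, 515.5]), np.float64(44.8)]
(213, 122, 86, 129) [array([533. , 403.1]), array([109.7,  67.4]), np.float64(45.2)]
(0, 47, 46, 118) [array([616.3, 231. ]), array([89. , 35.2]), np.float64(32.2)]
```

View pics/w20.png

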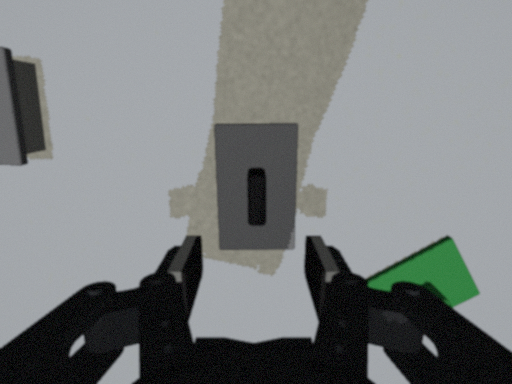

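Two oblong lids are in view. The grey one at (257,186), about 110 x 67 mm, is lid_oblong. The green one at (425,285) is the look-alike, so I leave it alone.

Request:
{"api": "servo_tool", "payload": {"series": [[2,-1,30,0],[2,-1,60,0],[2,-1,85,0],[2,-1,96,0],[2,-1,96,0]]}}

```text
time: 28.15
ee_pos: [531.4, 402.2, 22.6]
tool_rot: [-0.001, 0.384, 0.923, -0.002]
force: [-1.8, 0.3, -0.6]
finger_gap: 50.2
```

Request:
{"api": "servo_tool", "payload": {"series": [[0,0,0,0],[0,0,0,0],[0,0,0,0],[0,0,0,0],[0,0,0,0]]}}

```text
time: 28.65
ee_pos: [533.6, 403.6, 26.0]
tool_rot: [0.0, 0.384, 0.923, 0.001]
force: [0.1, 0.2, 0.2]
finger_gap: 50.1
```

Request:
{"api": "servo_tool", "payload": {"series": [[0,0,0,0],[0,0,0,0],[0,0,0,0],[0,0,0,0],[0,0,0,0]], "gripper": 5}}

```text
time: 29.15
ee_pos: [533.2, 403.4, 25.3]
tool_rot: [0.0, 0.384, 0.923, 0.0]
force: [-0.3, 0.4, 0.1]
finger_gap: 13.1
```

Request:
{"api": "servo_tool", "payload": {"series": [[0,0,-5,0],[0,0,-25,0],[0,0,-55,0],[0,0,-90,0],[0,0,-114,0]]}}

```text
time: 29.65
ee_pos: [533.6, 403.6, 141.9]
tool_rot: [0.001, 0.384, 0.923, 0.001]
force: [1.1, 1.1, -0.6]
finger_gap: 13.4
```

```bash
python3 snap.py w21
python3 - <<'E'
from h import *
s,f=pickle.load(open('w21.pkl','rb'));plan(s,650,-210.2,75,78.5);plan(s,570,150,140,78.5)
E
```

```text
29.65 [533.61048785 403.5958106  141.8739423 ] [6.55975679e-04 3.84293924e-01 9.23210124e-01 9.04231613e-04] 13.395355206723194 [ 1.1179265   1.06564268 -0.60519069]
tool shift [-517.5 -350.1   66.4] cur yaw 134.8 spin 56.30011171238152
tool shift [-205.6 -152.9    1.6] cur yaw 134.8 spin 56.30011171238152
```

View pics/w21.png

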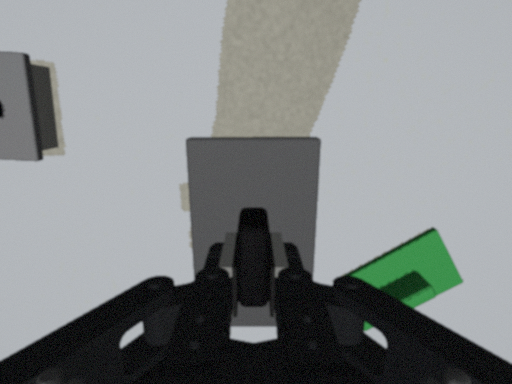

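Request:
{"api": "servo_tool", "payload": {"series": [[-41,-28,0,0],[-82,-56,0,0],[-123,-83,0,0],[-164,-111,0,0],[-205,-139,0,0]]}}

```text
time: 30.2
ee_pos: [578.8, 158.1, 138.9]
tool_rot: [-0.0, 0.384, 0.923, -0.0]
force: [0.9, 0.6, -0.3]
finger_gap: 13.0
```

Request:
{"api": "servo_tool", "payload": {"series": [[-41,-28,0,0],[-82,-56,0,0],[-123,-83,0,0],[-164,-111,0,0],[-205,-139,0,0]]}}

```text
time: 30.7
ee_pos: [624.6, -85.4, 138.9]
tool_rot: [-0.0, 0.384, 0.923, 0.0]
force: [1.1, -0.6, -1.1]
finger_gap: 13.1
```

Request:
{"api": "servo_tool", "payload": {"series": [[-25,-17,0,8],[-50,-34,0,16],[-75,-51,0,24],[-107,-72,0,32],[-107,-72,0,40]]}}

```text
time: 31.2
ee_pos: [649.0, -215.5, 137.8]
tool_rot: [0.001, 0.681, 0.732, -0.001]
force: [0.1, 0.8, -0.5]
finger_gap: 13.3
```

Request:
{"api": "servo_tool", "payload": {"series": [[0,0,20,8],[0,0,40,16],[0,0,60,16.3],[0,0,68,16.3],[0,0,68,16.3]]}}

```text
time: 31.7
ee_pos: [647.5, -209.5, 68.7]
tool_rot: [-0.002, 0.774, 0.633, -0.001]
force: [0.4, 1.1, -1.3]
finger_gap: 13.1
```

Request:
{"api": "servo_tool", "payload": {"series": [[0,0,0,0],[0,0,0,0],[0,0,0,0],[0,0,0,0],[0,0,0,0]]}}

```text
time: 32.2
ee_pos: [649.4, -210.3, 71.9]
tool_rot: [0.0, 0.774, 0.633, 0.0]
force: [0.3, 0.0, -1.6]
finger_gap: 13.3
```

```bash
python3 snap.py w22
python3 - <<'E'
from h import *
s,f=pickle.load(open('w22.pkl','rb'));plan(s,650,-210.2,55,78.5)
E
```

```text
32.2 [ 649.44323896 -210.30490068   71.87828166] [4.66327378e-04 7.74375457e-01 6.32726150e-01 2.30273288e-04] 13.31614672182458 [ 0.32715101  0.00853631 -1.59768174]
tool shift [ 0.2  0.5 16.9] cur yaw 78.5 spin 0.0030870055723539735
```

View pics/w22.png

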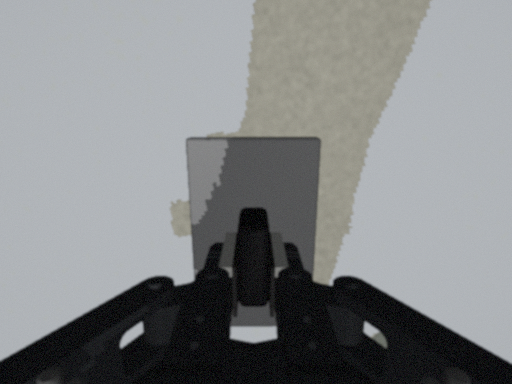

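Aligned within 1 mm. Lower, release, retreat.

Request:
{"api": "servo_tool", "payload": {"series": [[0,0,4,0],[0,0,8,0],[0,0,12,0],[0,0,15,0],[0,0,17.5,0]]}}

```text
time: 32.75
ee_pos: [648.9, -210.1, 55.3]
tool_rot: [0.0, 0.774, 0.633, -0.0]
force: [-5.1, 1.8, 13.2]
finger_gap: 13.3
```

Request:
{"api": "servo_tool", "payload": {"series": [[0,0,0,0],[0,0,0,0],[0,0,0,0],[0,0,0,0],[0,0,0,0]]}}

```text
time: 33.25
ee_pos: [648.9, -210.1, 55.2]
tool_rot: [0.0, 0.774, 0.633, -0.0]
force: [-3.1, 0.7, 5.6]
finger_gap: 12.9
```

Request:
{"api": "servo_tool", "payload": {"series": [[0,0,0,0],[0,0,0,0],[0,0,0,0],[0,0,0,0],[0,0,0,0]], "gripper": 30}}

```text
time: 33.75
ee_pos: [649.0, -210.1, 53.4]
tool_rot: [-0.0, 0.774, 0.633, -0.0]
force: [0.2, 0.1, -0.3]
finger_gap: 30.1
```

Request:
{"api": "servo_tool", "payload": {"series": [[0,0,-20,0],[0,0,-60,0],[0,0,-110,0],[0,0,-150,0],[0,0,-150,0]], "gripper": 50}}

```text
time: 34.25
ee_pos: [652.4, -211.6, 213.2]
tool_rot: [0.007, 0.774, 0.633, 0.003]
force: [0.6, -0.5, 1.0]
finger_gap: 50.0
```

Request:
{"api": "servo_tool", "payload": {"series": [[0,0,0,0],[0,0,0,0],[0,0,0,0],[0,0,0,0],[0,0,0,0]]}}

```text
time: 34.75
ee_pos: [648.6, -209.9, 202.2]
tool_rot: [-0.001, 0.774, 0.633, -0.001]
force: [0.5, -0.3, 0.2]
finger_gap: 50.0
```

```bash
python3 snap.py w23
python3 - <<'E'
from h import *
from workcell import *
s,f=pickle.load(open('w23.pkl','rb'))
for t in(85,100,115):
  g,m,cs=blobs(f,t,600)
  for c in cs: print(t,cv2.boundingRect(c),[np.round(a,1) for a in mrect(f,c,37,s)])
for n in('scene','side'): cv2.imwrite(f'pics/{n}1.png',grab_frame(n)['color'])
E
```

```text
34.75 [ 648.55286892 -209.92546346  202.21975654] [-1.11252106e-03  7.74394987e-01  6.32701220e-01 -5.77762461e-04] 50.048030994344444 [ 0.45348468 -0.32029464  0.18149778]
85 (0, 236, 512, 148) [array([ 804. , -238.6]), array([618.1, 192.2]), np.float64(78.5)]
85 (464, 131, 48, 42) [array([671.2,  20.8]), array([32.9, 48.2]), np.float64(27.8)]
85 (221, 123, 66, 106) [array([ 648.5, -210.1]), array([ 64.1, 106.1]), np.float64(78.5)]
85 (435, 117, 40, 58) [array([653.8, -18.4]), array([29.2, 55.1]), np.float64(71.0)]
100 (0, 236, 512, 148) [array([ 804. , -238.6]), array([618.1, 192.2]), np.float64(78.5)]
100 (220, 123, 68, 107) [array([ 649. , -210.4]), array([ 65.8, 107.2]), np.float64(78.6)]
100 (462, 121, 50, 55) [array([669.6,  22. ]), array([39.1, 51.6]), np.float64(37.1)]
100 (435, 115, 51, 64) [array([656. , -13.6]), array([40.7, 60.8]), np.float64(73.0)]
115 (0, 235, 512, 149) [array([ 803.4, -238.5]), array([618.1, 193.3]), np.float64(78.5)]
115 (219, 122, 70, 109) [array([ 649.1, -210.4]), array([ 67.7, 109.3]), np.float64(78.6)]
115 (434, 114, 78, 67) [array([662.8,   3. ]), array([73.6, 64.9]), np.float64(88.5)]
```

View pics/w23.png

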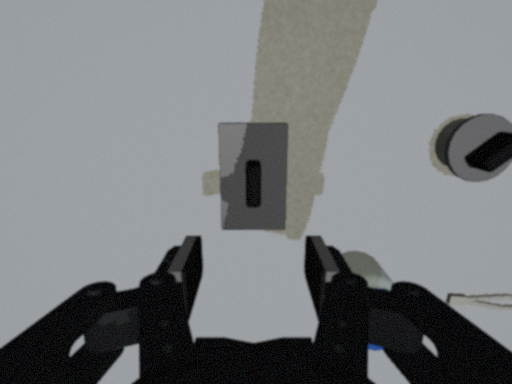

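View pics/scene1.png

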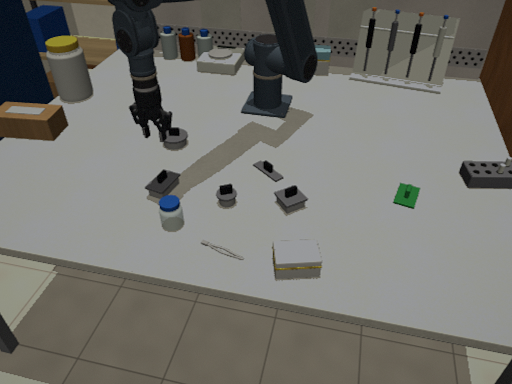

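View pics/side1.png

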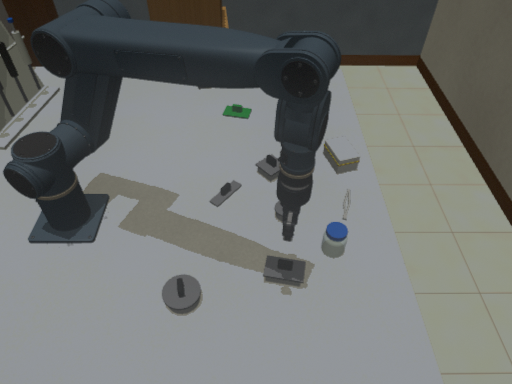

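```bash
python3 -c "
from workcell import *
print(finish_job())"
```

```text
the job is handed in; nothing more can be done
None
```

I covered all four dishes with their own lids and handed the job in at about 35 s of the 109 s allowed.

| Lid | Lid centre, last wrist-camera check (mm) | Dish centre, measured at the start (mm) | Offset | Angle to dish |
|---|---|---|---|---|
| Square | (628.6, 211.4) | (629.7, 210.2) | about 1.6 mm | 41.7° against 41.8° |
| Large round | (378, -276) | (379, -279) | about 2–3 mm | not needed |
| Small round | (664, 13) | (663.5, 12.3) | under 1 mm | not needed |
| Oblong | (649, -210) | (650, -210) | about 1 mm | about 0.1° off |

- **Seating:** each lid touched down with the tool at the height expected for a 30 mm rim. The final pictures show all four lying flat, though I did not measure their tilt separately.
- **Left alone:** the spare lid, the bottle and the green look-alike show at the same pixels in the scene camera as at the start.
- **Checks that disagreed:**
    - A brightness mask on the large round lid came out lopsided because of a shadow. I took its centre from the circle's outline in the picture instead.
    - The square lid was first set about 3 mm off because the arm was still swaying when I measured, so I lifted it and set it down again before letting go.
    - On that first grasp, the fingertips pressed lightly on the lid plate as they closed (6 N). I gripped the other three about 6 mm higher.

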